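# Set the sprung length stop for a tool handle and hold it

### The job

A round tool handle is about to be drilled through its blue centre line against the sprung length stop. First roll the handle along the bench, without lifting it, until the blue line faces straight up, and leave it lying there; then press the stop's white crossbar in with the fingers until the red ring on its leg is level with the yellow pointer and, pressing it there all the while, sweep the orange cam lever round until it is fully shut, straight along the leg. Finish still holding: the program ends with the fingers pressing on the crossbar and the ring at the pointer; leave everything else on the bench alone.

Things in the scene. Friction and masses are not known exactly. Their poses are not given: they have to be found in the camera images.
- handle: loose round wooden handle, 40 mm diameter, 240 mm long, lying on the bench along its own x axis; origin on its axis at mid length (20 mm above the bench); a steel ferrule (35 mm) on its +x end. About 0.2 kg; it rolls freely and stops within a few mm of being left
- line (a point): middle of the 9 mm wide blue line painted along the handle (on its surface, 18 mm from mid length towards the plain end); z axis points out of the handle through the line (up when the line faces up), x axis is the handle's x. At the start it faces sideways, about 75 degrees from up, towards the stop: rolling away from the stop (-y) by about 26 mm brings it up
- stop: fixed length stop: green sleeve 150 long (x 0 to 150), 50 wide, top 44 high, on a steel plate 90 wide (x -30 to 155, 8 thick). Origin on the bench under the sleeve's mouth; x axis runs along the leg into the sleeve (push direction; the leg sticks out along -x, towards the robot), z up. A yellow pointer blade stands beside the leg at x = -14, y = -42 to -18, top 38 high
- leg: sprung leg, stop's axes: aluminium bar 26 wide with a white crossbar across its outer end, 20 thick (leg x 0 to 20), 250 long (y -125 to 125), 12 to 40 mm above the bench. Origin on the bench under the middle of the crossbar's outer (-x) face. Springs out to stop x = -115; slides in (+x) up to 65 mm, pushed with 6 N at first, 12 N fully in, and comes back when let go
- bar_face (a point): middle of the crossbar's outer face, 26 mm above the bench, where the leg is pushed (anywhere along the face will do)
- pointer (a point): top of the tip of the yellow pointer, fixed on the stop; same axes as the stop
- ring_mark (a point): top centre of the red ring, 8 mm wide, fixed firmly round the leg between crossbar and sleeve; it moves with the leg. At the start it stands 28 to 53 mm outside (-x of) the pointer; level with the pointer means no offset along the stop's x. The ring's place on the leg differs from time to time
- cam (a joint): angle of the orange cam lever, rad: 0 = fully shut (straight along the leg, against its stop); at the start open by 0.42 to 0.55, swung to the stop's +y side. It turns level about an upright pivot at stop x = 15, y = 0, takes about 2 N near its end and stays where it is left
- lever_end (a point): end of the cam lever, on its middle line, 160 mm from the pivot, 54 mm above the bench. The lever is 14 wide, 48 to 60 mm above the bench: it passes 8 mm over the crossbar and out beyond its outer face, so an upright finger pressed on that face on the lever's +y side and slid along it to -y sweeps the lever shut
- sandblock: bystander, loose, leave alone: cork sanding block 65 x 105 x 30; origin at the middle of its underside
- offcut: bystander, loose, leave alone: wood offcut 90 x 45 x 30; origin at the middle of its underside
- varnish: bystander, loose, leave alone: amber varnish jar, 70 diameter, 90 high; origin at the middle of its underside
- hammer: bystander, loose, leave alone: hammer 260 long, lying along its x; origin at the middle of its underside
- screwdriver: bystander, loose, leave alone: yellow screwdriver 200 long, lying along its x; origin at the middle of its underside
- mug: bystander, loose, leave alone: blue mug 80 diameter, 90 high; origin at the middle of its underside
- brush: bystander, loose, leave alone: paint brush 200 long, lying along its x; origin at the middle of its underside
Things that resemble listed ones, but are neither listed nor needed, are in the scene too. What is shaped like the handle but green is not meant.

How it is judged (in metres and radians):
On the way, in this order (a step that is already met when the one before it is completed fails the run):
1. the handle has been rolled so that its blue line faces up, and lies still (angle between line's own z axis and vertical below 0.3 rad and linear speed of handle below 0.02 m/s and angular speed of handle below 0.3 rad/s), for 0.2 s.
2. the fingers hold the leg with the ring at the pointer, the lever still open (x of ring_mark in the frame of pointer between -0.006 and 0.006 m and contact force between the fingers and leg above 2 N and value of joint cam above 0.3 rad), for 0.2 s.
3. the lever is shut while the fingers hold the leg at the mark (x of ring_mark in the frame of pointer between -0.006 and 0.006 m and contact force between the fingers and leg above 2 N and value of joint cam below 0.08 rad), for 0.2 s.
At the end, for the whole second after the job is handed in: the fingers press on the leg with more than 2 N, the red ring is within 6 mm of the pointer along the leg, the lever is within 0.08 rad of fully shut, and the handle lies still, touched by neither arm nor leg, with its blue line within 0.30 rad (17 degrees) of straight up (all of step 1 and all of step 3 and contact force between handle and leg below 0.2 N and contact force between the arm and handle below 0.2 N); the arm keeps its last pose, push and grip.
It fails at once if the lever is swung past 0.3 rad towards shut while the ring is more than 10 mm from the pointer or the fingers do not press on the leg (value of joint cam below 0.3 rad and (x of ring_mark in the frame of pointer above 0.01 m or x of ring_mark in the frame of pointer below -0.01 m or contact force between the fingers and leg below 0.3 N)).
It fails at once if the handle is lifted more than 12 mm off the bench (height (world z) of handle above 0.032 m).
It fails at once if a bystander is moved more than 30 mm (distance of any of sandblock, offcut, varnish, hammer, screwdriver, mug, brush from where it was at the start of the episode above 0.03 m).
It also fails if it takes over 61 s, if anything falls off the work surface, if the arm or the gripper's body presses on something with over 40 N, if the wrist force passes 120 N, or if a joint passes its speed limit or range.

### The arm

A 6-joint arm with a two-finger parallel gripper is mounted at the origin on the work surface. World frame = base frame: x ahead of the robot, y to its left, z up, the work surface at z = 0. Lengths are in mm, angles in rad, forces in N, time in s.
With the tool pointing down it reaches from about 375 to 900 mm from the base axis. Payload 3.1 kg.
Tool frame: the origin (TCP) lies midway between the tips of the shut fingers; the grasp point (between the pads) lies 19 mm behind it; z points along the fingers, y is the line along which they close (so a half turn about z gives the same grasp; the last joint's range is limited). The gripper opens to 87 mm and grips with 3 to 60 N. Pads are 19 mm wide; open, the fingers measure 117 mm over their backs; the gripper's body (75 mm by 190 mm) begins 51 mm behind the grasp point.
Start: joints at [-1.498, 0.527, 1.433, -0, 1.181, -0.178], TCP at [155.137, -605.417, 222.548] pointing down, gripper open.
Joint ranges: [-3.08, 3.08], [-0.75, 2.2], [0.22, 2.44], [-1.43, 4.57], [0, 2.65], [-2.85, 2.85]. Speed limits (rad/s): [2.79, 2.79, 3.14, 3.14, 3.14, 3.14].

### API

Orientations are given as a rotation vector (axis times angle).
In Python, from plant import get_state, read_camera, job_done gives the robot as it stands. The module is installed in compiled form; this text tells all that it offers.
- The arm moves only by the tool carry_out, never from a script. Its argument "steps" is a list of rows, each an object of numbers: "jaw": the opening, from 0 (shut) to 1 (fully open); "dx", "dy", "dz": the shift along the tool's x, y, z as a fraction of full scale; "ax", "ay", "az": the turn, a rotation vector about the tool's x, y, z as a fraction of full scale. In form: [{"jaw": .., "dx": .., "dy": .., "dz": .., "ax": .., "ay": .., "az": ..}, ...]. A call has 1 to 12 rows; each row is the pose to reach, as a shift and turn from the pose commanded when the call began, along the tool's axes at that moment, turning the shorter way round; what a row does not reach only later rows make up. Full scale, the value 1, is 75 cm for a shift and 360 degrees for a turn. A row lasts 1/10 s, in which the tool goes at most 50 mm and 8.59 degrees, less where a joint would pass 70% of its speed; a pose out of reach is approached as far as the arm can. A call with a number of a shift or a turn outside -1 to 1 is refused whole. A call with a gripper value outside its range is refused whole. The fingers move at their own pace and stop on an object; "grip_force" is the grip in N (left out, the last holds). Time passes only in rows, so rows that repeat a pose let the fingers close. It gives the time, the measured TCP pose, the force, the opening and the grip force at its end, in the units of the state.
- get_state(): the state, without advancing time (a new reading comes with each control period).
- read_camera(name): name is "side" or "top"; returns a dict with "color" (420x560x3 uint8, red, green, blue), "K" (3x3 intrinsics, pixels), "R" (3x3) and "t" (3): a world point X has camera coordinates R X + t. Camera axes: x right, y down, z forward; pixel columns grow to the right and rows downward; lengths in mm; the calibration is good to about 2 mm. A picture is of the moment at which its call begins. There is no depth.
- job_done(): hands the job in; it is judged then, once.
The state is a dict: "clock": time; "joint_pos": joint angles; "qd": joint speeds; "joint_torque": joint torques, N m; "position": TCP position; "tool_rot": TCP orientation; "wrist_force": force on the tool from outside, world axes, zero at the start; "ft_torque": the same for the moment, N m; "grip_width": finger opening in mm; "grip_force": force on a finger pad.
Only numpy, scipy, OpenCV 4.12 (cv2) and the standard library are available. Lean on these libraries where they do the work, as an engineer would, in place of code of your own. Each camera call takes 0.05 s, during which the arm holds its last target. There are 200 camera calls.

## Working session

There is one attempt and no reset: what is moved stays moved. The work goes in short steps, Python scripts to look and compute and a tool call to move; the robot and the scene stay as the last step left them, time stands still between calls to the robot, and variables do not carry over. Pictures are saved under pics/ and viewed, at most 10 in all, crops included, and the job is handed in when it is done.

Besides the shell and the picture viewer there is one more tool, called after "Call:" by a JSON object that holds its "method" and its "body". carry_out: Moves the arm, as the interface text tells. Its arguments: {"type":"object","properties":{"steps":{"type":"array","items":{"type":"object","properties":{"jaw":{"type":"number"},"dx":{"type":"number","minimum":-1,"maximum":1},"dy":{"type":"number","minimum":-1,"maximum":1},"dz":{"type":"number","minimum":-1,"maximum":1},"ax":{"type":"number","minimum":-1,"maximum":1},"ay":{"type":"number","minimum":-1,"maximum":1},"az":{"type":"number","minimum":-1,"maximum":1}}}},"grip_force":{"type":"number"}},"required":["steps"]}

```bash
mkdir -p pics; cat > h.py <<'E'
import numpy as np, cv2
from plant import get_state, read_camera, job_done
def shot(n,save=None):
    c=read_camera(n)
    if save: cv2.imwrite('pics/'+save,c['color'][:,:,::-1])
    return c
def ray(c,u,v):
    K,R,t=[np.array(c[k],float) for k in 'KRt']; t=t.ravel()
    return -R.T@t, R.T@np.linalg.inv(K)@np.array([u,v,1.])
def onz(c,u,v,z):
    o,d=ray(c,u,v); return o+d*(z-o[2])/d[2]
def tri(c1,p1,c2,p2):
    o1,d1=ray(c1,*p1);o2,d2=ray(c2,*p2)
    s=np.linalg.lstsq(np.c_[d1,-d2],o2-o1,rcond=None)[0]
    a=o1+s[0]*d1;b=o2+s[1]*d2
    return (a+b)/2,np.linalg.norm(a-b)
E
python3 - <<'E'
from h import *
a=shot('top','t0.png');b=shot('side','s0.png');s=get_state()
print({k:np.round(v,3) for k,v in s.items()})
for c in(a,b): print(np.round(ray(c,280,210),2))
E
```

```text
{'clock': np.float64(0.1), 'joint_pos': array([-1.499,  0.528,  1.434, -0.   ,  1.181, -0.179]), 'qd': array([ 0.   , -0.002, -0.002, -0.001, -0.001,  0.001]), 'joint_torque': array([ -0.   , -44.099, -17.715,   0.063,   0.053,  -0.   ]), 'position': array([ 155.081, -604.778,  221.661]), 'tool_rot': array([-3.115, -0.393, -0.   ]), 'wrist_force': array([0.293, 1.443, 0.602]), 'ft_torque': array([ 0.051, -0.007,  0.008]), 'grip_force': np.float64(0.0), 'grip_width': np.float64(87.072)}
[[ 4.74720e+02  1.25700e+01  1.18005e+03]
 [ 7.00000e-02 -1.00000e-02 -1.00000e+00]]
[[ 1.04450e+02  8.20330e+02  1.02272e+03]
 [ 3.60000e-01 -6.00000e-01 -7.10000e-01]]
```

View pics/t0.png

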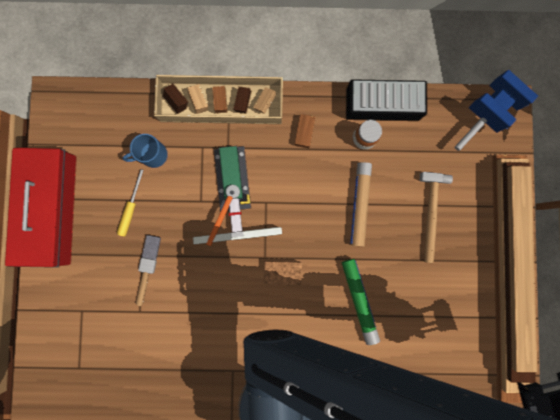

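View pics/s0.png

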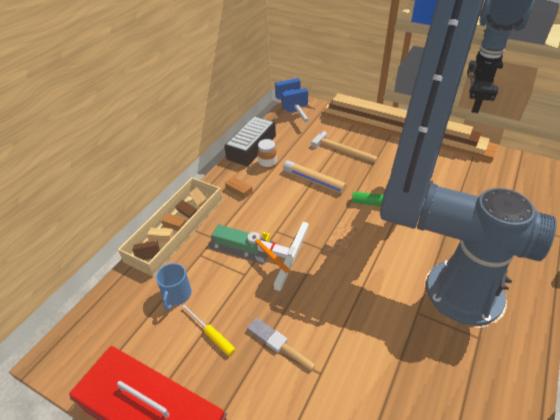

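Top view: the wooden handle with its ferrule is at (361,205), with the blue line on its left (+y) edge. The green look-alike is at (360,300). The stop is at (233,170), crossbar (237,236), lever (222,215), red ring about (236,205). The side view shows the handle at (313,177) and the stop at (250,245). There are two candidates for the handle: wood with a blue line (361,205), or green (360,300). The wooden one fits, and I'll confirm it in a crop.

```bash
python3 - <<'E'
from h import *
a=shot('top');b=shot('side')
import pickle;pickle.dump((a,b),open('ab.pkl','wb'))
A=a['color'][:,:,::-1];B=b['color'][:,:,::-1]
p=cv2.resize(A[135:305,180:400],None,fx=3.6,fy=3.5,interpolation=cv2.INTER_CUBIC)
cv2.imwrite('pics/t1.png',p)
q=cv2.resize(B[150:300,200:390],None,fx=4,fy=4,interpolation=cv2.INTER_CUBIC)
cv2.imwrite('pics/s1.png',q)
E
```

```text
(no output)
```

View pics/t1.png

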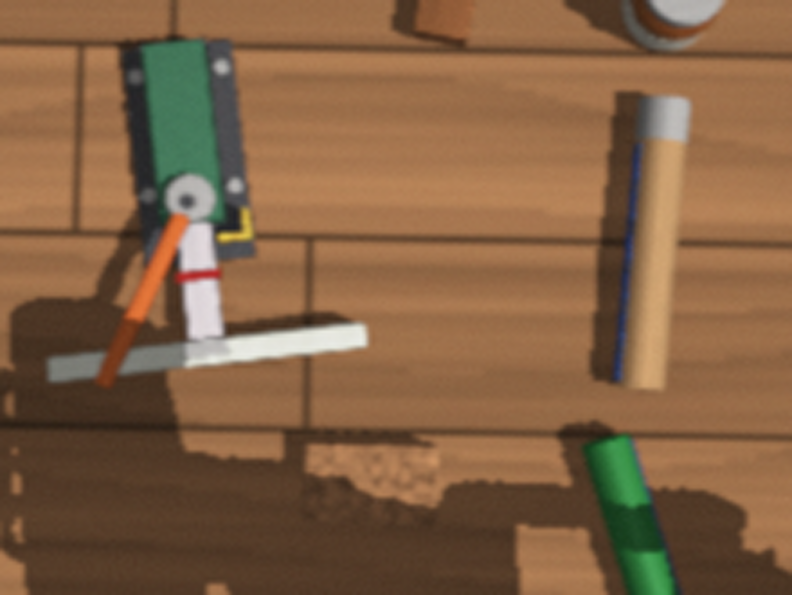

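View pics/s1.png

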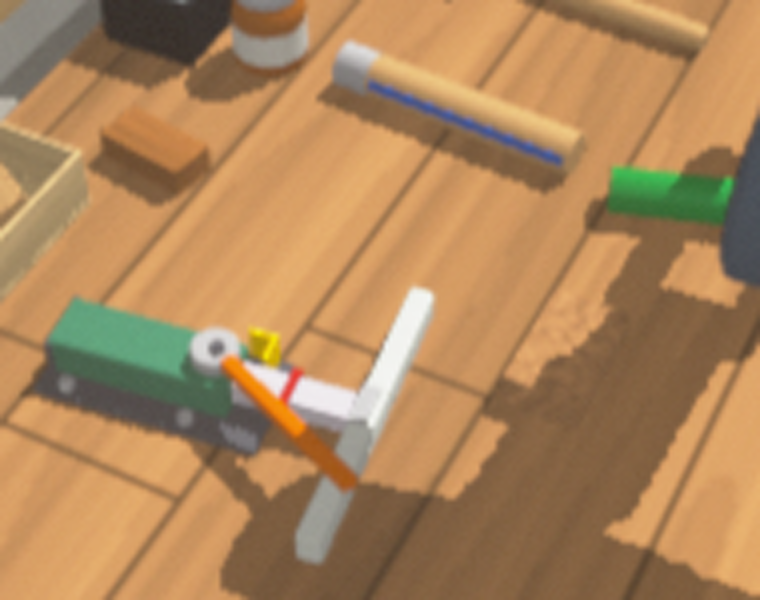

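The crop confirms the wooden handle (ferrule up, blue line facing the stop). The brown patch at top-view pixel (283,270) is the sandblock, and (305,131) is the offcut. Next I measure by colour masks across the two views.

```bash
cat >> h.py <<'E'
def mask(c,lo,hi,box):
    m=cv2.inRange(cv2.cvtColor(c['color'],cv2.COLOR_RGB2HSV),lo,hi); z=np.zeros_like(m); u0,v0,u1,v1=box
    z[v0:v1,u0:u1]=m[v0:v1,u0:u1]; return z
def pts(m):
    v,u=np.nonzero(m); return np.c_[u,v].astype(float)
def ends(m):
    p=pts(m); c=p.mean(0); d=np.linalg.svd(p-c,full_matrices=False)[2][0]
    d=d*np.sign(d[1]); s=(p-c)@d
    return c,c+d*s.min(),c+d*s.max(),len(p)
E
python3 - <<'E'
from h import *
import pickle;a,b=pickle.load(open('ab.pkl','rb'))
np.set_printoptions(precision=1,suppress=True)
# blue line
BL=((105,90,50),(130,255,255))
ea=ends(mask(a,*BL,(340,160,375,250)));eb=ends(mask(b,*BL,(280,160,350,200)))
print('blue',ea,eb)
P=[tri(a,ea[i],b,eb[i]) for i in(0,1,2)];print(P)
RD=[((0,150,80),(4,255,255)),((172,120,80),(180,255,255))]
def red(c,box): return mask(c,*RD[0],box)|mask(c,*RD[1],box)
ra,rb=red(a,(225,205,250,220)),red(b,(265,235,285,260))
print('red',ends(ra),ends(rb),tri(a,ends(ra)[0],b,ends(rb)[0]))
Y=((22,120,100),(35,255,255))
ya,yb=mask(a,*Y,(235,190,255,210)),mask(b,*Y,(255,225,275,245))
print('yel',ends(ya),ends(yb),tri(a,ends(ya)[0],b,ends(yb)[0]))
OR=((5,190,60),(16,255,255))
oa,ob=mask(a,*OR,(200,185,240,250)),mask(b,*OR,(250,235,295,275))
oe,of=ends(oa),ends(ob);print('org',oe,of,[tri(a,oe[i],b,of[i]) for i in (0,1,2)])
# crossbar: corners from crops
T=lambda x,y:(180+x/3.6,135+y/3.5); S=lambda x,y:(200+x/4,150+y/4)
for n,t,s in [('right outer',(368,346),(433,297)),('right inner',(365,324),(418,289)),('left outer',(50,382),(322,560)),('fer top mid',(664,97),(350,44)),('plain top',(645,388),(582,133))]:
    print(n,tri(a,T(*t),b,S(*s)),onz(a,*T(*t),40))
for n,t,z in [('ferR',(690,98),20),('ferL',(640,97),20),('plL',(622,388),20),('plR',(665,388),20),('sleeveTL',(142,42),44),('sleeveTR',(207,40),44),('sleeveBR',(223,222),44),('pivot',(188,199),66)]: print(n,onz(a,*T(*t),z))
E
```

```text
blue (array([353.5, 211.2]), array([356.3, 179. ]), array([350.8, 242. ]), 47) (array([315.8, 180.3]), array([292.9, 171.1]), array([338. , 189.1]), 67)
[(array([ 556.5, -208.5,   29. ]), np.float64(4.840276050769008)), (array([ 649.6, -215.7,   29.5]), np.float64(5.832186987529516)), (array([ 469.2, -201.1,   29.3]), np.float64(5.34046444569295))]
red (array([233.4, 213.4]), array([240.1, 212.5]), array([228.9, 214. ]), 20) (array([272.5, 245.2]), array([273.9, 242.5]), array([270.7, 248.9]), 11) (array([541. , 130.8,  47. ]), np.float64(0.20647219219608892))
yel (array([245.8, 200.6]), array([249.9, 197.5]), array([241.4, 203.9]), 42) (array([265.8, 236.2]), array([262.9, 231.4]), array([268.8, 241.1]), 64) (array([580.8,  98.9,  33.5]), np.float64(4.511593015922165))
org (array([219.3, 219.5]), array([229.6, 196.8]), array([208.2, 244.1]), 166) (array([273.1, 257. ]), array([255.6, 240.4]), array([287.4, 270.6]), 135) [(array([520.7, 168.9,  45.8]), np.float64(5.081205759214858)), (array([588.7, 142.8,  55.5]), np.float64(4.999969985701905)), (array([454.7, 197.8,  55.5]), np.float64(1.232077563286227))]
right outer (array([488. ,  -6.5,  31.5]), np.float64(3.798558668631704)) [486.2  -7.1  40. ]
right inner (array([503.3,  -4.8,  35. ]), np.float64(1.4145731752608144)) [503.8  -4.5  40. ]
left outer (array([453. , 243.8,  22.3]), np.float64(0.895108432917733)) [452.9 240.   40. ]
fer top mid (array([ 689.1, -237.6,   46.2]), np.float64(5.115509945847223)) [ 692.7 -238.    40. ]
plain top (array([ 455.7, -223.4,   43.7]), np.float64(1.7165302671382503)) [ 456.4 -223.8   40. ]
ferR [ 696.  -263.3   20. ]
ferL [ 696.1 -223.    20. ]
plL [ 455.7 -209.6   20. ]
plR [ 456.3 -243.8   20. ]
sleeveTL [729.3 175.5  44. ]
sleeveTR [731.9 124.3  44. ]
sleeveBR [583.7 108.1  44. ]
pivot [599.4 133.6  66. ]
```

```bash
cat >> h.py <<'E'
from scipy.spatial.transform import Rotation as Rn
def go(target,yaw_deg,frm=None):
    "fractions dx,dy,dz,az for TCP target (mm, world), tool x at yaw"
    s=get_state(); R=Rn.from_rotvec(s['tool_rot']).as_matrix()
    d=R.T@(np.array(target)-s['position'])/750
    want=Rn.from_euler('z',yaw_deg,degrees=True)*Rn.from_rotvec([np.pi,0,0])
    r=(Rn.from_matrix(R).inv()*want).as_rotvec()/(2*np.pi)
    print('d',np.round(d,4),'a',np.round(r,4),'pos',np.round(s['position'],1),'t',s['clock'],'F',np.round(s['wrist_force'],1),'w',s['grip_width'])
E
python3 -c "
from h import *
go((580,-235.3,120),-4.3);go((580,-235.3,10),-4.3)"
```

```text
d [ 0.6711 -0.3367  0.1365] a [-0.0002 -0.      0.0519] pos [ 155.1 -605.   221.9] t 0.2 F [ 0.  -0.6 -0.5] w 87.16471558428438
d [ 0.6711 -0.3366  0.2832] a [-0.0002 -0.      0.0519] pos [ 155.1 -605.   221.9] t 0.2 F [ 0.  -0.6 -0.5] w 87.16471558428438
```

Call:
{"method": "carry_out", "body": {"steps": [{"jaw":1,"dx":0.671,"dy":-0.337,"dz":0.1365,"az":0.052},{"jaw":1,"dx":0.671,"dy":-0.337,"dz":0.1365,"az":0.052},{"jaw":1,"dx":0.671,"dy":-0.337,"dz":0.1365,"az":0.052},{"jaw":1,"dx":0.671,"dy":-0.337,"dz":0.1365,"az":0.052},{"jaw":1,"dx":0.671,"dy":-0.337,"dz":0.1365,"az":0.052},{"jaw":1,"dx":0.671,"dy":-0.337,"dz":0.1365,"az":0.052},{"jaw":1,"dx":0.671,"dy":-0.337,"dz":0.1365,"az":0.052},{"jaw":1,"dx":0.671,"dy":-0.337,"dz":0.1365,"az":0.052},{"jaw":1,"dx":0.671,"dy":-0.337,"dz":0.1365,"az":0.052},{"jaw":1,"dx":0.671,"dy":-0.337,"dz":0.1365,"az":0.052},{"jaw":1,"dx":0.671,"dy":-0.337,"dz":0.1365,"az":0.052},{"jaw":1,"dx":0.671,"dy":-0.337,"dz":0.1365,"az":0.052}]}}

```text
validation failed for argument at $.st...
```

Call:
{"method": "carry_out", "body": {"steps": [{"jaw":1.0,"dx":0.671,"dy":-0.337,"dz":0.1365,"ax":0.0,"ay":0.0,"az":0.052},{"jaw":1.0,"dx":0.671,"dy":-0.337,"dz":0.1365,"ax":0.0,"ay":0.0,"az":0.052},{"jaw":1.0,"dx":0.671,"dy":-0.337,"dz":0.1365,"ax":0.0,"ay":0.0,"az":0.052},{"jaw":1.0,"dx":0.671,"dy":-0.337,"dz":0.1365,"ax":0.0,"ay":0.0,"az":0.052}]}}

```text
clock: 0.6
position: [304.2, -475.3, 186.5]
tool_rot: [-3.139, 0.122, -0.0]
wrist_force: [1.0, -0.1, -0.3]
grip_width: 87.0
grip_force: 0.0
```

```bash
python3 -c "
from h import *
go((580,-235.3,120),-4.3)"
```

```text
d [ 0.3418 -0.3475  0.0887] a [-0.     -0.     -0.0004] pos [ 304.2 -475.3  186.5] t 0.6 F [ 1.  -0.1 -0.3] w 86.96916754142357
```

Call:
{"method": "carry_out", "body": {"steps": [{"jaw":1,"dx":0.342,"dy":-0.347,"dz":0.089,"ax":0,"ay":0,"az":0},{"jaw":1,"dx":0.342,"dy":-0.347,"dz":0.089,"ax":0,"ay":0,"az":0},{"jaw":1,"dx":0.342,"dy":-0.347,"dz":0.089,"ax":0,"ay":0,"az":0},{"jaw":1,"dx":0.342,"dy":-0.347,"dz":0.089,"ax":0,"ay":0,"az":0},{"jaw":1,"dx":0.342,"dy":-0.347,"dz":0.089,"ax":0,"ay":0,"az":0},{"jaw":1,"dx":0.342,"dy":-0.347,"dz":0.089,"ax":0,"ay":0,"az":0},{"jaw":1,"dx":0.342,"dy":-0.347,"dz":0.089,"ax":0,"ay":0,"az":0},{"jaw":1,"dx":0.342,"dy":-0.347,"dz":0.089,"ax":0,"ay":0,"az":0},{"jaw":1,"dx":0.342,"dy":-0.347,"dz":0.089,"ax":0,"ay":0,"az":0}]}}

```text
clock: 1.5
position: [580.5, -233.5, 119.1]
tool_rot: [-3.139, 0.112, 0.001]
wrist_force: [-0.4, 0.1, 0.2]
grip_width: 86.8
grip_force: 0.0
```

```bash
python3 -c "
from h import *
go((580,-235.3,10),-4.3)"
```

```text
d [-0.0005  0.0026  0.1454] a [-0.0002  0.0001  0.0006] pos [ 580.5 -233.5  119.1] t 1.5 F [-0.4  0.1  0.2] w 86.7672092897087
```

Call:
{"method": "carry_out", "body": {"steps": [{"jaw":1,"dx":0,"dy":0.003,"dz":0.05,"ax":0,"ay":0,"az":0},{"jaw":1,"dx":0,"dy":0.003,"dz":0.1,"ax":0,"ay":0,"az":0},{"jaw":1,"dx":0,"dy":0.003,"dz":0.135,"ax":0,"ay":0,"az":0},{"jaw":1,"dx":0,"dy":0.003,"dz":0.145,"ax":0,"ay":0,"az":0},{"jaw":0.6,"dx":0,"dy":0.003,"dz":0.145,"ax":0,"ay":0,"az":0},{"jaw":0.6,"dx":0,"dy":0.003,"dz":0.145,"ax":0,"ay":0,"az":0},{"jaw":0.6,"dx":0,"dy":0.003,"dz":0.145,"ax":0,"ay":0,"az":0},{"jaw":0.6,"dx":0,"dy":0.003,"dz":0.145,"ax":0,"ay":0,"az":0},{"jaw":0.6,"dx":0,"dy":0.003,"dz":0.145,"ax":0,"ay":0,"az":0}]}}

```text
clock: 2.4
position: [579.1, -239.1, 12.5]
tool_rot: [3.138, -0.119, 0.003]
wrist_force: [-0.9, -0.2, -0.1]
grip_width: 56.7
grip_force: 0.0
```

Call:
{"method": "carry_out", "body": {"steps": [{"jaw":0.6,"dx":0,"dy":0.004,"dz":0,"ax":0,"ay":0,"az":0},{"jaw":0.6,"dx":0,"dy":0.008,"dz":0,"ax":0,"ay":0,"az":0},{"jaw":0.6,"dx":0,"dy":0.012,"dz":0,"ax":0,"ay":0,"az":0},{"jaw":0.6,"dx":0,"dy":0.016,"dz":0,"ax":0,"ay":0,"az":0},{"jaw":0.6,"dx":0,"dy":0.02,"dz":0,"ax":0,"ay":0,"az":0},{"jaw":0.6,"dx":0,"dy":0.024,"dz":0,"ax":0,"ay":0,"az":0},{"jaw":0.6,"dx":0,"dy":0.028,"dz":0,"ax":0,"ay":0,"az":0},{"jaw":0.6,"dx":0,"dy":0.031,"dz":0,"ax":0,"ay":0,"az":0},{"jaw":0.6,"dx":0,"dy":0.034,"dz":0,"ax":0,"ay":0,"az":0},{"jaw":0.6,"dx":0,"dy":0.036,"dz":0,"ax":0,"ay":0,"az":0},{"jaw":0.6,"dx":0,"dy":0.037,"dz":0,"ax":0,"ay":0,"az":0}]}}

```text
clock: 3.5
position: [576.4, -266.6, 11.4]
tool_rot: [3.139, -0.119, 0.0]
wrist_force: [-0.1, 0.0, -0.5]
grip_width: 52.1
grip_force: 0.1
```

```bash
python3 - <<'E'
from h import *
go((580,-267,10),-4.3)
a=shot('top');b=shot('side')
A=cv2.resize(a['color'][140:270,320:430,::-1],None,fx=3.5,fy=4,interpolation=cv2.INTER_CUBIC)
B=cv2.resize(b['color'][140:205,260:360,::-1],None,fx=4,fy=4,interpolation=cv2.INTER_CUBIC)
P=np.zeros((520,800,3),np.uint8);P[:,:385]=A;P[:260,390:790]=B;cv2.imwrite('pics/r1.png',P)
BL=((105,90,50),(130,255,255))
for c,bx in((a,(330,160,390,250)),(b,(280,150,350,200))): print(ends(mask(c,*BL,bx)))
E
```

```text
d [0.0048 0.0002 0.0018] a [ 0.     -0.     -0.0002] pos [ 576.4 -266.6   11.4] t 3.5 F [-0.1  0.  -0.5] w 52.062886220120895
(array([374.10526316, 181.15789474]), array([374.2737192 , 177.96172098]), array([373.95282167, 184.05021897]), 19)
(array([333.78787879, 173.51515152]), array([321.72875735, 168.67592352]), array([345.85629378, 178.35810894]), 33)
```

View pics/r1.png

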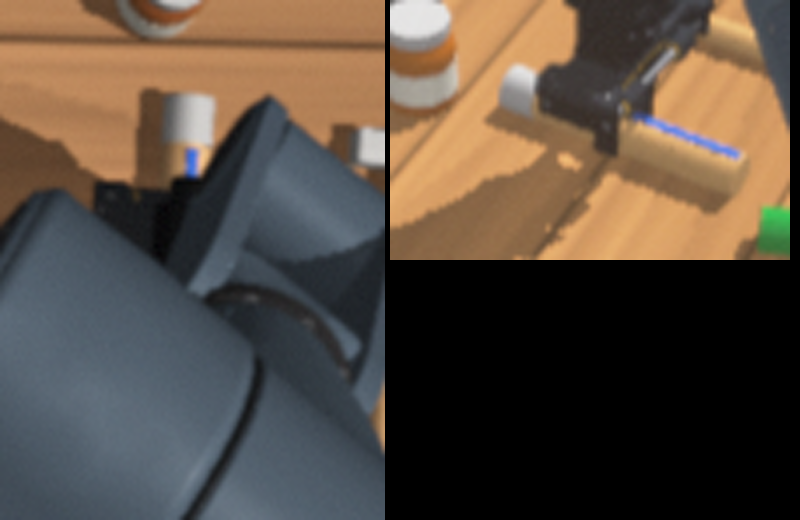

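The line now faces nearly straight up: top view x=192 in the crop against ferrule centre 188, so about 3° off after view correction. I'll open the jaw, lift clear and recheck.

Call:
{"method": "carry_out", "body": {"steps": [{"jaw":1,"dx":0,"dy":0,"dz":0,"ax":0,"ay":0,"az":0},{"jaw":1,"dx":0,"dy":0,"dz":0,"ax":0,"ay":0,"az":0},{"jaw":1,"dx":0,"dy":0,"dz":0,"ax":0,"ay":0,"az":0},{"jaw":1,"dx":0,"dy":0,"dz":0,"ax":0,"ay":0,"az":0},{"jaw":1,"dx":0,"dy":0,"dz":-0.04,"ax":0,"ay":0,"az":0},{"jaw":1,"dx":0,"dy":0,"dz":-0.1,"ax":0,"ay":0,"az":0},{"jaw":1,"dx":0,"dy":0,"dz":-0.16,"ax":0,"ay":0,"az":0},{"jaw":1,"dx":0,"dy":0,"dz":-0.18,"ax":0,"ay":0,"az":0},{"jaw":1,"dx":0,"dy":0,"dz":-0.18,"ax":0,"ay":0,"az":0}]}}

```text
clock: 4.5
position: [578.4, -267.6, 150.0]
tool_rot: [3.135, -0.119, 0.01]
wrist_force: [-0.5, -0.1, -1.0]
grip_width: 86.9
grip_force: 0.0
```

```bash
cat >> h.py <<'E'
psi=np.radians(7.2); O=np.array([584.5,131.8]); ex=np.array([np.cos(psi),np.sin(psi)]); ey=np.array([-ex[1],ex[0]])
def st(p): p=np.array(p)[:2]-O; return np.round([p@ex,p@ey],1)
def wd(x,y): return O+x*ex+y*ey
def wc(c,f,box):
    "weighted colour centroid"
    u0,v0,u1,v1=box; w=f(c['color'].astype(float)[v0:v1,u0:u1]); w=np.clip(w,0,None)
    V,U=np.mgrid[v0:v1,u0:u1]; return (U*w).sum()/w.sum(),(V*w).sum()/w.sum()
redw=lambda I: np.minimum(I[...,0]-1.8*np.maximum(I[...,1],I[...,2]),150)
yelw=lambda I: np.clip(np.minimum(I[...,0],I[...,1])-2.2*I[...,2],0,80)
E
python3 - <<'E'
from h import *
import pickle;a,b=pickle.load(open('ab.pkl','rb'))
r=wc(a,redw,(229,207,244,219)),wc(b,redw,(268,239,280,254))
print(r,tri(a,r[0],b,r[1]),[st(onz(c,*q,z)) for c,q in zip((a,b),r) for z in(40,44)])
# yellow: horizontal bar pixels in top
m=mask(a,(20,110,70),(36,255,255),(235,188,256,210)); print(pts(m).astype(int).tolist())
for q in [(241,203.5),(245.3,203),(249,202.5)]: print(st(onz(a,*q,38)))
c=shot('top');d=shot('side')
BL=((105,90,50),(130,255,255))
ea=ends(mask(c,*BL,(330,150,400,250)));eb=ends(mask(d,*BL,(270,140,360,210)))
print('blue',ea,eb,[tri(c,ea[i],d,eb[i]) for i in(0,1,2)])
x,y=wd(-150,108);go((x,y,150),7.2)
E
```

```text
((np.float64(234.27342515240457), np.float64(213.25276586136823)), (np.float64(272.31125827814566), np.float64(245.79726068633352))) (array([542.26316473, 129.21084553,  41.63312914]), np.float64(1.3888562032333842)) [array([-42.8,   2.7]), array([-43.1,   2.3]), array([-41. ,   1.7]), array([-42.4,   4.7])]
[[247, 194], [248, 194], [246, 195], [247, 195], [248, 195], [246, 196], [247, 196], [248, 196], [249, 196], [247, 197], [248, 197], [249, 197], [247, 198], [248, 198], [249, 198], [247, 199], [248, 199], [249, 199], [246, 200], [247, 200], [248, 200], [249, 200], [240, 201], [241, 201], [242, 201], [243, 201], [244, 201], [245, 201], [246, 201], [247, 201], [248, 201], [249, 201], [250, 201], [240, 202], [241, 202], [242, 202], [243, 202], [244, 202], [245, 202], [246, 202], [247, 202], [248, 202], [249, 202], [250, 202], [240, 203], [241, 203], [242, 203], [243, 203], [244, 203], [245, 203], [246, 203], [247, 203], [248, 203], [249, 203], [241, 204], [242, 204]]
[-17.2 -18.8]
[-17.1 -31.1]
[-16.8 -41.6]
blue (array([371.22413793, 223.67241379]), array([374.89488808, 177.99155358]), array([369.58048058, 244.12700175]), 58) (array([324.96153846, 170.13461538]), array([301.02054561, 160.94646558]), array([345.93014616, 178.18201383]), 52) [(array([ 529.77445711, -248.31069976,   55.78434443]), np.float64(24.70537740376298)), (array([ 648.48259706, -268.64925848,   38.5332967 ]), np.float64(2.3719015454008208)), (array([ 463.15056599, -252.07604788,   41.30033407]), np.float64(3.0538552143011293))]
d [-0.2535 -0.6308 -0.0049] a [-0.0001  0.0001 -0.0321] pos [ 575.9 -266.   145.9] t 4.6 F [ 0.4  0.7 -0.5] w 87.40082653514459
```

Call:
{"method": "carry_out", "body": {"steps": [{"jaw":0,"dx":-0.254,"dy":-0.631,"dz":0,"ax":0,"ay":0,"az":-0.032},{"jaw":0,"dx":-0.254,"dy":-0.631,"dz":0,"ax":0,"ay":0,"az":-0.032},{"jaw":0,"dx":-0.254,"dy":-0.631,"dz":0,"ax":0,"ay":0,"az":-0.032},{"jaw":0,"dx":-0.254,"dy":-0.631,"dz":0,"ax":0,"ay":0,"az":-0.032},{"jaw":0,"dx":-0.254,"dy":-0.631,"dz":0,"ax":0,"ay":0,"az":-0.032},{"jaw":0,"dx":-0.254,"dy":-0.631,"dz":0,"ax":0,"ay":0,"az":-0.032},{"jaw":0,"dx":-0.254,"dy":-0.631,"dz":0,"ax":0,"ay":0,"az":-0.032},{"jaw":0,"dx":-0.254,"dy":-0.631,"dz":0,"ax":0,"ay":0,"az":-0.032},{"jaw":0,"dx":-0.254,"dy":-0.631,"dz":0,"ax":0,"ay":0,"az":-0.032},{"jaw":0,"dx":-0.254,"dy":-0.631,"dz":0,"ax":0,"ay":0,"az":-0.032},{"jaw":0,"dx":-0.254,"dy":-0.631,"dz":0,"ax":0,"ay":0,"az":-0.032},{"jaw":0,"dx":-0.254,"dy":-0.631,"dz":0,"ax":0,"ay":0,"az":-0.032}]}}

```text
clock: 5.8
position: [420.4, 221.0, 144.9]
tool_rot: [3.134, 0.203, -0.006]
wrist_force: [0.6, -0.7, 0.1]
grip_width: 2.9
grip_force: 0.0
```

```bash
python3 - <<'E'
from h import *
a=shot('top');b=shot('side')
A=cv2.resize(a['color'][130:270,180:400,::-1],None,fx=3.6,fy=3.5,interpolation=cv2.INTER_CUBIC)
cv2.imwrite('pics/t2.png',A)
x,y=wd(-150,108);go((x,y,17),7.2)
# handle cross profile in top view, row 230
for v in (172,185,230): print(v,a['color'][v,358:386].tolist())
E
```

```text
d [ 0.0006 -0.0015  0.1712] a [ 0.0001  0.0003 -0.0001] pos [422.1 219.1 145.4] t 5.9 F [ 0.5 -0.7  0.5] w 0.9856357199899811
172 [[140, 98, 66], [114, 79, 53], [81, 58, 40], [72, 51, 34], [73, 52, 36], [73, 51, 35], [73, 52, 35], [70, 51, 38], [72, 60, 55], [70, 68, 67], [79, 78, 77], [93, 92, 91], [109, 108, 106], [126, 126, 123], [141, 139, 137], [154, 152, 150], [166, 164, 161], [174, 172, 170], [182, 179, 176], [182, 181, 177], [182, 181, 177], [181, 177, 175], [171, 156, 146], [162, 126, 99], [160, 113, 76], [161, 113, 76], [161, 114, 77], [160, 113, 75]]
185 [[100, 70, 47], [85, 60, 42], [82, 58, 39], [82, 59, 40], [84, 60, 40], [84, 58, 38], [84, 60, 40], [79, 57, 39], [80, 60, 41], [87, 66, 45], [107, 81, 56], [127, 96, 66], [145, 111, 76], [155, 119, 84], [137, 113, 107], [86, 98, 152], [55, 97, 186], [89, 111, 184], [163, 142, 155], [209, 167, 127], [211, 165, 114], [193, 148, 102], [173, 125, 85], [169, 119, 81], [167, 118, 80], [169, 120, 81], [167, 118, 80], [167, 119, 79]]
230 [[77, 55, 36], [75, 55, 35], [72, 50, 33], [76, 57, 38], [81, 61, 43], [93, 71, 50], [108, 83, 56], [130, 99, 69], [146, 111, 76], [157, 121, 84], [149, 122, 108], [111, 115, 160], [72, 112, 198], [82, 116, 199], [148, 134, 169], [199, 159, 127], [202, 158, 107], [181, 137, 94], [158, 114, 77], [156, 110, 74], [156, 111, 73], [155, 109, 72], [157, 111, 74], [156, 111, 74], [155, 110, 73], [155, 110, 73], [156, 111, 73], [155, 110, 73]]
```

View pics/t2.png

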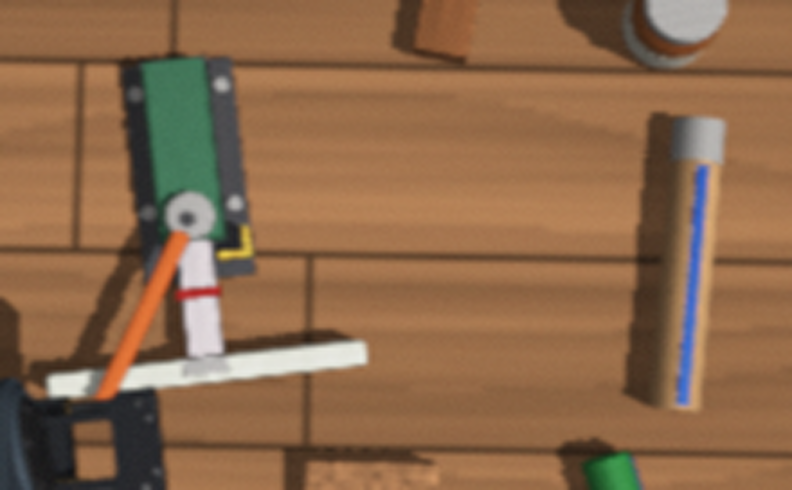

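The handle is lying clear with the line up: line at px 370.5 against axis 368.4 in row 230, about -4° from vertical. Stop, lever and bystanders are untouched, and the gripper is at the crossbar's left end. Next I descend outside the face.

Call:
{"method": "carry_out", "body": {"steps": [{"jaw":0,"dx":0,"dy":-0.001,"dz":0.05,"ax":0,"ay":0,"az":0},{"jaw":0,"dx":0,"dy":-0.001,"dz":0.1,"ax":0,"ay":0,"az":0},{"jaw":0,"dx":0,"dy":-0.001,"dz":0.15,"ax":0,"ay":0,"az":0},{"jaw":0,"dx":0,"dy":-0.001,"dz":0.171,"ax":0,"ay":0,"az":0},{"jaw":0,"dx":0,"dy":-0.001,"dz":0.171,"ax":0,"ay":0,"az":0},{"jaw":0,"dx":0,"dy":-0.001,"dz":0.171,"ax":0,"ay":0,"az":0}]}}

```text
clock: 6.5
position: [423.0, 219.3, 17.9]
tool_rot: [3.135, 0.192, -0.001]
wrist_force: [0.1, -0.5, 0.3]
grip_width: 0.5
grip_force: 0.0
```

```bash
python3 -c "
from h import *
go((*wd(-124.5,108),17),7.2); print(st(get_state()['position']))"
```

```text
d [ 0.033  -0.0014  0.0012] a [ 0.      0.0001 -0.0005] pos [423.  219.3  17.9] t 6.5 F [ 0.1 -0.5  0.3] w 0.5300626313202552
[-149.3  107.1]
```

Call:
{"method": "carry_out", "body": {"steps": [{"jaw":0,"dx":0.015,"dy":0,"dz":0,"ax":0,"ay":0,"az":0},{"jaw":0,"dx":0.025,"dy":0,"dz":0,"ax":0,"ay":0,"az":0},{"jaw":0,"dx":0.034,"dy":0,"dz":0,"ax":0,"ay":0,"az":0},{"jaw":0,"dx":0.041,"dy":0,"dz":0,"ax":0,"ay":0,"az":0},{"jaw":0,"dx":0.048,"dy":0,"dz":0,"ax":0,"ay":0,"az":0},{"jaw":0,"dx":0.048,"dy":0,"dz":0,"ax":0,"ay":0,"az":0},{"jaw":0,"dx":0.048,"dy":0,"dz":0,"ax":0,"ay":0,"az":0}]}}

```text
clock: 7.2
position: [455.4, 224.8, 18.5]
tool_rot: [3.134, 0.197, -0.009]
wrist_force: [-5.3, -0.3, 3.6]
grip_width: 0.7
grip_force: 2.6
```

```bash
cat >> h.py <<'E'
def ringcheck(save=None):
    a=shot('top');b=shot('side');s=get_state(); print('tcp',st(s['position']),np.round(s['position'],1),'F stop',np.round([s['wrist_force'][:2]@ex,s['wrist_force'][:2]@ey],1),'t',s['clock'])
    for c,bx in((a,(226,195,246,219)),(b,(255,232,285,256))):
        try: q=wc(c,redw,bx); print(np.round(q,2),st(onz(c,*q,41)))
        except Exception as e: print(e)
    if save:
        A=cv2.resize(a['color'][150:260,180:290,::-1],None,fx=3.6,fy=3.6,interpolation=cv2.INTER_CUBIC)
        B=cv2.resize(b['color'][200:310,210:320,::-1],None,fx=3.6,fy=3.6,interpolation=cv2.INTER_CUBIC)
        cv2.imwrite('pics/'+save,np.hstack([A,B]))
E
python3 -c "
from h import *
ringcheck('p1.png')"
```

```text
tcp [-116.4  108.4] [455.4 224.8  18.5] F stop [-5.1 -0.5] t 7.3
[232.   208.15] [-27.8   7.5]
[260.69 245.33] [-8.  12.5]
```

View pics/p1.png

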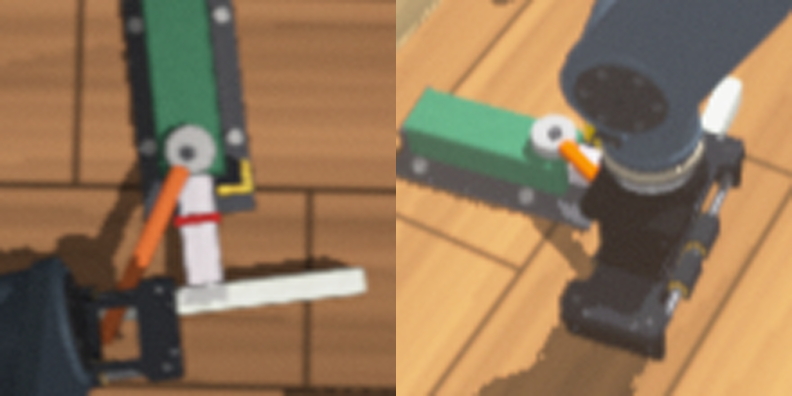

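Top view shows the ring at px (234.7,211) and the pointer bar at about (245,202). The leg is partly in, the fingers are on the face outside the lever, and the lever is still open. The side view of the ring is blocked.

```bash
sed -i 's/(226,195,246,219)/(230,198,243,219)/' h.py; python3 -c "
from h import *
import pickle;a,b=pickle.load(open('ab.pkl','rb'));q=wc(a,redw,(230,198,243,219));print('start',q,st(onz(a,*q,41)))
ringcheck()"
```

```text
start (np.float64(234.72097834022878), np.float64(212.72341202238988)) [-41.5   1.2]
tcp [-116.5  108.4] [455.3 224.7  18.5] F stop [-4.5 -0.8] t 7.4
[234.99 209.9 ] [-33.6  -0.4]
[261.3  245.93] [-10.6  14. ]
```

Call:
{"method": "carry_out", "body": {"steps": [{"jaw":0,"dx":0.006,"dy":0,"dz":0,"ax":0,"ay":0,"az":0},{"jaw":0,"dx":0.012,"dy":0,"dz":0,"ax":0,"ay":0,"az":0},{"jaw":0,"dx":0.018,"dy":0,"dz":0,"ax":0,"ay":0,"az":0},{"jaw":0,"dx":0.024,"dy":0,"dz":0,"ax":0,"ay":0,"az":0},{"jaw":0,"dx":0.024,"dy":0,"dz":0,"ax":0,"ay":0,"az":0},{"jaw":0,"dx":0.024,"dy":0,"dz":0,"ax":0,"ay":0,"az":0}]}}

```text
clock: 8.0
position: [472.2, 227.0, 18.4]
tool_rot: [3.134, 0.197, -0.012]
wrist_force: [-7.0, -1.0, 4.7]
grip_width: 1.0
grip_force: 3.2
```

```bash
python3 -c "
from h import *
ringcheck()
a=shot('top');m=mask(a,(0,140,70),(5,255,255),(230,196,243,219))|mask(a,(170,100,70),(180,255,255),(230,196,243,219));print(pts(m).mean(0),len(pts(m)),st(onz(a,*pts(m).mean(0),41)))
y=pts(mask(a,(20,110,70),(36,255,255),(239,195,246,210)));print(y.mean(0),st(onz(a,*y.mean(0),38)))
print(a['color'][196:212,236].tolist());print(a['color'][196:212,243].tolist())"
```

```text
tcp [-99.5 108.5] [472.2 227.   18.4] F stop [-6.  -0.4] t 8.1
[234.44 204.15] [-17.3  -0.5]
[257.75 242.99] [3.9 7.1]
[234.52631579 204.36842105] 19 [-17.9  -0.7]
[242.61111111 202.05555556] [-13.6 -23.8]
[[170, 171, 167], [132, 139, 133], [155, 158, 155], [214, 205, 209], [225, 218, 220], [226, 219, 222], [217, 201, 205], [179, 106, 107], [177, 43, 42], [189, 99, 99], [213, 186, 189], [225, 216, 220], [226, 219, 222], [225, 217, 219], [225, 216, 220], [225, 217, 220]]
[[40, 46, 44], [42, 49, 46], [42, 45, 46], [38, 39, 42], [47, 45, 42], [135, 116, 57], [223, 195, 79], [185, 156, 64], [107, 93, 63], [78, 78, 79], [78, 79, 82], [78, 79, 82], [86, 80, 78], [113, 84, 64], [143, 99, 66], [148, 106, 74]]
```

Call:
{"method": "carry_out", "body": {"steps": [{"jaw":0,"dx":0.003,"dy":0,"dz":0,"ax":0,"ay":0,"az":0},{"jaw":0,"dx":0.0055,"dy":0,"dz":0,"ax":0,"ay":0,"az":0},{"jaw":0,"dx":0.0055,"dy":0,"dz":0,"ax":0,"ay":0,"az":0},{"jaw":0,"dx":0.0055,"dy":0,"dz":0,"ax":0,"ay":0,"az":0},{"jaw":0,"dx":0.0055,"dy":0,"dz":0,"ax":0,"ay":0,"az":0},{"jaw":0,"dx":0.0055,"dy":0,"dz":0,"ax":0,"ay":0,"az":0}]}}

```text
clock: 8.75
position: [475.3, 227.4, 18.4]
tool_rot: [3.134, 0.197, -0.015]
wrist_force: [-7.5, -1.5, 5.7]
grip_width: 0.1
grip_force: 3.9
```

```bash
python3 -c "
from h import *
ringcheck()
go((*wd(-95.6,60),17),7.2)"
```

```text
tcp [-96.3 108.5] [475.3 227.4  18.4] F stop [-8.   0.3] t 8.85
[234.28 203.05] [-14.1  -0.3]
[257.07 242.15] [7.2 4.8]
d [0.001  0.0647 0.0018] a [0.0001 0.0015 0.    ] pos [475.3 227.4  18.4] t 8.85 F [-8.  -0.7  6.2] w 0.37368345270990555
```

Call:
{"method": "carry_out", "body": {"steps": [{"jaw":0,"dx":0,"dy":0.008,"dz":0,"ax":0,"ay":0,"az":0},{"jaw":0,"dx":0,"dy":0.016,"dz":0,"ax":0,"ay":0,"az":0},{"jaw":0,"dx":0,"dy":0.024,"dz":0,"ax":0,"ay":0,"az":0},{"jaw":0,"dx":0,"dy":0.032,"dz":0,"ax":0,"ay":0,"az":0},{"jaw":0,"dx":0,"dy":0.04,"dz":0,"ax":0,"ay":0,"az":0},{"jaw":0,"dx":0,"dy":0.04,"dz":0,"ax":0,"ay":0,"az":0}]}}

```text
clock: 9.45
position: [479.2, 198.0, 17.7]
tool_rot: [3.135, 0.196, -0.015]
wrist_force: [-7.1, 1.0, -0.3]
grip_width: 0.7
grip_force: 3.8
```

```bash
python3 -c "
from h import *
ringcheck()"
```

```text
tcp [-96.2  78.9] [479.2 198.   17.8] F stop [-6.2  1.2] t 9.55
[234.45 202.86] [-13.6  -0.9]
[261.18 250.16] [-16.7  29. ]
```

Still on the mark, so I continue the sweep.

Call:
{"method": "carry_out", "body": {"steps": [{"jaw":0,"dx":0,"dy":0.008,"dz":0,"ax":0,"ay":0,"az":0},{"jaw":0,"dx":0,"dy":0.016,"dz":0,"ax":0,"ay":0,"az":0},{"jaw":0,"dx":0,"dy":0.024,"dz":0,"ax":0,"ay":0,"az":0},{"jaw":0,"dx":0,"dy":0.032,"dz":0,"ax":0,"ay":0,"az":0},{"jaw":0,"dx":0,"dy":0.04,"dz":0,"ax":0,"ay":0,"az":0},{"jaw":0,"dx":0,"dy":0.04,"dz":0,"ax":0,"ay":0,"az":0}]}}

```text
clock: 10.15
position: [482.7, 168.4, 17.7]
tool_rot: [-3.135, -0.196, 0.016]
wrist_force: [-6.6, 1.2, 0.9]
grip_width: 0.3
grip_force: 3.6
```

```bash
python3 -c "
from h import *
ringcheck('p2.png')"
```

```text
tcp [-96.4  49. ] [482.7 168.3  17.7] F stop [-7.1  2. ] t 10.25
[233.88 204.09] [-17.    1.1]
[262.27 247.23] [-15.3  17.7]
```

View pics/p2.png

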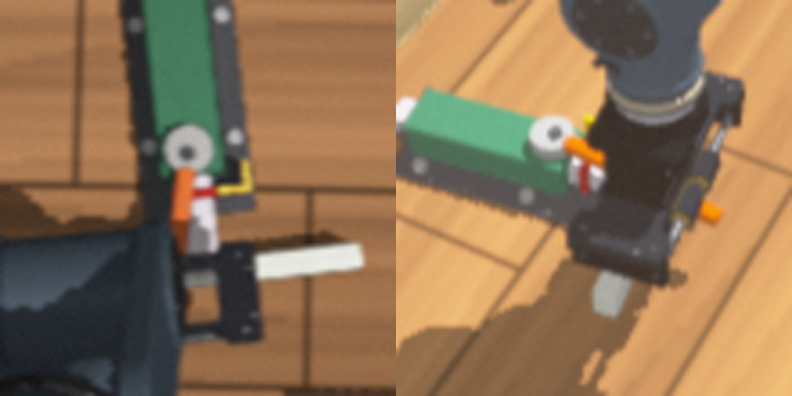

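The top view shows the ring (crop 205,193) still in line with the pointer (235,190) along the tilted axis, and the lever about two thirds closed. I continue to the end.

Call:
{"method": "carry_out", "body": {"steps": [{"jaw":0,"dx":0,"dy":0.008,"dz":0,"ax":0,"ay":0,"az":0},{"jaw":0,"dx":0,"dy":0.016,"dz":0,"ax":0,"ay":0,"az":0},{"jaw":0,"dx":0,"dy":0.024,"dz":0,"ax":0,"ay":0,"az":0},{"jaw":0,"dx":0,"dy":0.03,"dz":0,"ax":0,"ay":0,"az":0},{"jaw":0,"dx":0,"dy":0.034,"dz":0,"ax":0,"ay":0,"az":0},{"jaw":0,"dx":0,"dy":0.034,"dz":0,"ax":0,"ay":0,"az":0}]}}

```text
clock: 10.85
position: [485.2, 143.5, 17.6]
tool_rot: [-3.135, -0.196, 0.018]
wrist_force: [-7.1, 1.1, 2.2]
grip_width: 0.6
grip_force: 3.7
```

```bash
python3 - <<'E'
from h import *
ringcheck()
a=shot('top')
e=ends(mask(a,(5,190,60),(16,255,255),(225,190,245,222)));print(e)
print([st(onz(a,*e[i],60)) for i in (0,1,2)])
E
```

```text
tcp [-97.  24.] [485.3 143.4  17.6] F stop [-7.5  2.4] t 10.95
[234.44 203.74] [-16.1  -0.6]
[263.14 246.18] [-16.2  13.1]
(array([232.66666667, 203.48484848]), array([232.01239404, 197.88178228]), array([233.43514589, 210.06595827]), 33)
[array([-16.7,   2.5]), array([-1. ,  2.7]), array([-35.1,   2.2])]
```

Call:
{"method": "carry_out", "body": {"steps": [{"jaw":0,"dx":0.001,"dy":0.003,"dz":0,"ax":0,"ay":0,"az":0},{"jaw":0,"dx":0.001,"dy":0.005,"dz":0,"ax":0,"ay":0,"az":0},{"jaw":0,"dx":0.001,"dy":0.005,"dz":0,"ax":0,"ay":0,"az":0},{"jaw":0,"dx":0.001,"dy":0.005,"dz":0,"ax":0,"ay":0,"az":0}]}}

```text
clock: 11.4
position: [485.5, 140.9, 17.6]
tool_rot: [-3.134, -0.196, 0.02]
wrist_force: [-9.1, 7.2, -0.3]
grip_width: 0.6
grip_force: 6.9
```

```bash
python3 - <<'E'
from h import *
ringcheck()
a=shot('top')
e=ends(mask(a,(5,190,60),(16,255,255),(225,190,245,222)));print(e)
print([st(onz(a,*e[i],60)) for i in (0,1,2)])
E
```

```text
tcp [-97.1  21.4] [485.5 140.9  17.6] F stop [-7.9  8.9] t 11.5
[234.6 203.8] [-16.4  -1. ]
[262.92 246.9 ] [-16.6  15.8]
(array([232.75      , 203.80555556]), array([232.02561796, 197.87473252]), array([233.51383293, 210.05937973]), 36)
[array([-17.6,   2.3]), array([-0.9,  2.7]), array([-35.1,   2. ])]
```

Side force rose from 2.4 to 8.9 N, so the lever is against its stop. A final check of the ring, handle and lever:

```bash
python3 - <<'E'
from h import *
a=shot('top')
bx=(235,196,243,212)
m=mask(a,(0,140,70),(4,255,255),bx)|mask(a,(170,100,70),(180,255,255),bx)
p=pts(m);print(p.tolist(),st(onz(a,*p.mean(0),41)))
print([a['color'][v,237].tolist() for v in range(198,209)])
y=pts(mask(a,(20,110,70),(36,255,255),(240,195,246,210)));print(y.mean(0),st(onz(a,*y.mean(0),38)))
A=cv2.resize(a['color'][150:290,180:400,::-1],None,fx=3.6,fy=3.6,interpolation=cv2.INTER_CUBIC)
cv2.imwrite('pics/f.png',A)
E
```

```text
[[236.0, 203.0], [237.0, 203.0], [238.0, 203.0], [239.0, 203.0], [236.0, 204.0], [237.0, 204.0], [238.0, 204.0], [239.0, 204.0]] [-16.4  -9.3]
[[136, 145, 139], [201, 195, 198], [216, 209, 212], [209, 195, 198], [176, 113, 113], [178, 47, 45], [189, 78, 77], [204, 155, 156], [221, 204, 207], [209, 196, 199], [162, 141, 141]]
[242.9375 202.125 ] [-13.9 -24.7]
```

View pics/f.png

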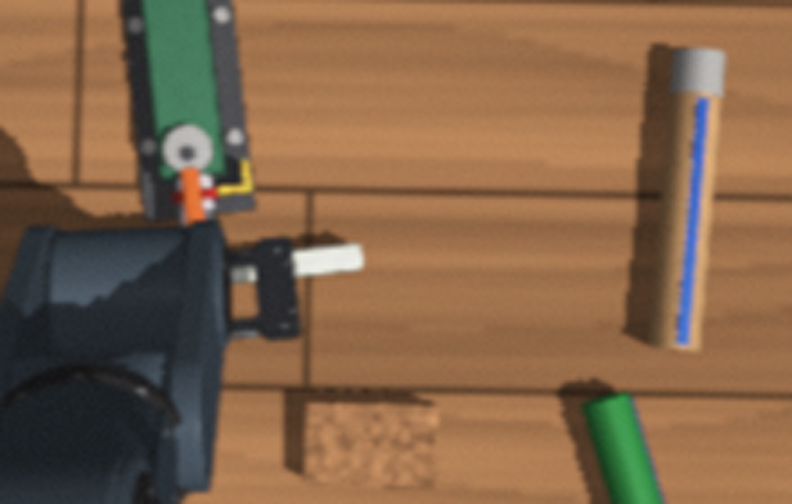

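The final view shows the lever straight along the leg, the handle clear with its line up, and the sandblock untouched. The ring is about 1 mm short of the pointer, so I nudge it in and hold.

Call:
{"method": "carry_out", "body": {"steps": [{"jaw":0,"dx":0.0015,"dy":0,"dz":0,"ax":0,"ay":0,"az":0},{"jaw":0,"dx":0.0015,"dy":0,"dz":0,"ax":0,"ay":0,"az":0},{"jaw":0,"dx":0.0015,"dy":0,"dz":0,"ax":0,"ay":0,"az":0},{"jaw":0,"dx":0.0015,"dy":0,"dz":0,"ax":0,"ay":0,"az":0},{"jaw":0,"dx":0.0015,"dy":0,"dz":0,"ax":0,"ay":0,"az":0}]}}

```text
clock: 12.1
position: [485.5, 140.9, 17.6]
tool_rot: [-3.134, -0.196, 0.023]
wrist_force: [-9.7, 5.9, 3.6]
grip_width: 0.1
grip_force: 6.9
```

```bash
python3 -c "
from h import *
ringcheck(); print(job_done())"
```

```text
tcp [-97.1  21.4] [485.5 140.9  17.6] F stop [-8.9  6.3] t 12.2
[234.42 203.73] [-16.1  -0.6]
[263.06 246.73] [-16.8  15.1]
the job is handed in; nothing more can be done
None
```

I handed the job in: the handle lies with its blue line about 4° from up, the lever is against its shut stop, and the fingers are pressing the crossbar at about 9 N. The ring is about 1–2 mm short of the pointer (limit 6 mm); a last 1 mm nudge did not move it, and handing in returned no verdict.

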